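Wedge the retaining clip off a tube rotator's axle

ROBOT

A 6-joint arm with a two-finger parallel gripper is mounted at the origin on a cart in front of the work surface, level with it; the furniture and walls round the work are solid. World frame = base frame: x ahead of the robot, y to its left, z up, the work surface at z = 0. Lengths are in mm, angles in degrees, forces in N, time in s.
With the tool pointing down it reaches from about 300 to 850 mm from the base axis. Payload 4.2 kg.
Tool frame: the origin (TCP) lies midway between the tips of the shut fingers; the grasp point (between the pads) lies 19 mm behind it; z points along the fingers, y is the line along which they close (so a half turn about z gives the same grasp; the last joint's range is limited). The gripper opens to 91 mm and grips with 3 to 60 N. Pads are 32 mm wide; open, the fingers measure 118 mm over their backs; the gripper's body (76 mm by 178 mm) begins 60 mm behind the grasp point.
Start: joints at [67.265, 18.312, 89.639, -0, 72.044, -1.146], TCP at [211.573, 534.678, 213.976] pointing down, gripper open.
Joint ranges: [-177.97, 177.97], [-48.28, 115.42], [12.27, 149.76], [-77.06, 257.06], [2.81, 150.46], [-146.56, 146.56]. Speed limits (degrees/s): [147.25, 147.25, 180, 180, 180, 180].

INTERFACE

Orientations are given as [roll, pitch, yaw] about the fixed x, y, z axes, in that order (R = Rz(yaw) Ry(pitch) Rx(roll)).
In Python, from workcell import env gives the robot as it stands.
- The arm moves only by the shell command python3 -m jog 'ROWS' [FORCE]. ROWS is a JSON object of lists of equal length, an entry for each row: "jaw": the finger opening in mm, from 0 to 91.2; "slide": the shift along the tool's x, y, z in units of 30 mm (1.0 is 30 mm), a list of three; "spin": the turn about the tool's z in units of 8 degrees (1.0 is 8 degrees). In form: {"jaw": [jaw, ...], "slide": [[dx, dy, dz], ...], "spin": [spin, ...]}. A call has 1 to 10 rows; each row shifts and turns the commanded pose from where the row before left it, along the tool's axes as they then stand; what a row does not reach is not made up. A row lasts 1/10 s, in which the tool goes at most 50 mm and 8.59 degrees, less where a joint would pass 70% of its speed; a pose out of reach is approached as far as the arm can. A call is refused whole if a number of a shift passes 1 or a number of a turn 1, either way. A call with a gripper value outside its range is refused whole. The fingers move at their own pace and stop on an object; FORCE is the grip in N (left out, the last holds). Time passes only in rows, so rows that do not move let the fingers close. It gives the time, the measured TCP pose, the force, the opening and the grip force at its end, in the units of the state.
- env.state(): the state, without advancing time (a new reading comes with each control period).
- env.grab_frame(name): name is "scene" or "top" or "wrist"; returns the picture (420x560x3 uint8, red, green, blue); there is no depth.
- env.camera_model(name): a dict with "fx", "fy", "cx", "cy" (pixels), "D" ([k1, k2, p1, p2, k3] as OpenCV has them; the pictures are not rectified), "camera_from_world" (4x4, takes a point from world to camera coordinates). Camera axes: x right, y up, looking along -z (the intrinsics and any distortion apply to the point x, -y, -z); pixel columns grow to the right and rows downward; lengths in mm; the calibration is good to about 2 mm. A picture is of the moment at which its call begins: read the wrist's pose just before it. camera_model takes no time and is no camera call; for the wrist camera it gives the pose at the moment of the call.
- env.job_done(): hands the job in; it is judged then, once.
The state is a dict: "time_s": time; "qpos": joint angles; "qvel": joint speeds; "effort": joint torques, N m; "ee_pos": TCP position; "ee_rot": TCP orientation; "force": force on the tool from outside, world axes, zero at the start; "torque": the same for the moment, N m; "gripper_width": finger opening in mm; "gripper_force": force on a finger pad.
Only numpy, scipy, OpenCV 4.12 (cv2) and the standard library are available. Lean on these libraries where they do the work, as an engineer would, in place of code of your own. Each camera call takes 0.05 s, during which the arm holds its last target. There are 200 camera calls.

TASK

Take the yellow spring clip off the axle of the tube rotator, so that its tube carrier can later be lifted out for cleaning: slide the orange wedge along the top of the bare axle end and in under the clip until the clip springs up off the axle. Use a light touch, let the wedge glide on the axle rather than lean on it or ram it in, and do not pull the clip off with the gripper. Then lay the wedge back on the bench and put the loose clip in the steel parts tray.

Things in the scene. Friction and masses are not known exactly. Their poses are not given: they have to be found in the camera images.
- rotator: Tube rotator, white, 238 x 136 mm, 140 mm tall, fixed. Origin: underside of its base, 0 to 6 mm above the bench (screw feet), below the axle; x along the level axle, from its bare front end towards the blue disc (its tube caps begin at x = -21 mm, 26 mm and more off the axle) and the drive; z up. Slotted aluminium upright at x = -78 to -70 mm, 56 mm wide, top 100 mm up
- axle_end (a point): Centre of the axle's bare front end, 80 mm above the rotator's origin at x = -116 mm; axes as the rotator. The steel axle is 18 mm thick, so its top lies 9 mm above this point; it is bare from here to the clip and again from behind the upright (which holds it in an 18.4 mm wide slot open at the top) to the disc, so a blade can run along its top for 105 mm
- clip_seat (a point): Where the clip's origin is while snapped on: fixed to the rotator at x = -85 mm, 1.8 mm above the top of the axle; axes as the rotator. A 13 mm long, 1.2 mm deep groove in the axle keeps the clip here
- clip: Yellow plastic spring clip, 22 g, a U open downward astride the axle. Origin: middle of its bridge's underside, x along the axle, z up. 10 mm long; its finger block is 29 mm wide (y), from 2.7 to 9.7 mm above the origin. Gap under the bridge: 1.8 mm high over the axle, 13 mm wide; its front edge has a lip bent up 2 mm, out to x = -9 mm. Legs reach 20 mm down
- clip_left (a joint): Spread of the clip's left (+y) leg, rad: 0 closed, about 0.15 at its widest. Lifting the clip spreads both legs over the axle (5 to 12 N); the upright 2 mm behind takes the push. Lifted by some 8 to 12 mm it springs up, the legs shut, and it stands loosely astride the axle, its origin 13 to 15 mm above its seat
- wedge: Orange wedge tool, 146 mm long, about 70 g, flat underneath, lying on the bench, toe away from the robot. Origin: on the underside below the middle of the grip; x towards the toe, z up. Grip 64 mm long (x), 20 mm wide (y), 28 mm tall. Blade 9.2 mm wide: 16.7 mm thick from x = 46 to 64 mm, then tapering evenly to 1.2 mm at the toe, x = 116 mm
- wedge_toe (a point): Middle of the wedge's toe edge, on its underside, 116 mm ahead of the wedge's origin; axes as the wedge
- parts_tray: Open steel parts tray for the clip, loose on the bench: 100 mm (x) x 130 mm (y), 20 mm high, walls and floor 3 mm. Origin: centre of its underside

How it is judged (in metres and radians):
On the way, in this order (a step that is already met when the one before it is completed fails the run):
1. the wedge is in under the clip: its toe is at least 12 mm past the middle of the clip's seat and on the axle, while the clip is still on (x of wedge_toe in the frame of clip_seat above 0.012 m and z of wedge_toe in the frame of clip_seat between -0.006 and 0.003 m and y of wedge_toe in the frame of clip_seat between -0.006 and 0.006 m and distance between clip and clip_seat below 0.0125 m), for 0.1 s.
2. the clip has come off: more than 12.5 mm from its seat (distance between clip and clip_seat above 0.0125 m), for 0.2 s.
At the end, for the whole second after the job is handed in: The clip lies at rest inside the parts tray (its origin within 42 mm along x and 57 mm along y of the tray's centre, less than 35 mm above its underside), and the wedge lies at rest on the bench (origin lower than 14 mm), not in the tray (x of clip in the frame of parts_tray between -0.042 and 0.042 m and y of clip in the frame of parts_tray between -0.057 and 0.057 m and z of clip in the frame of parts_tray below 0.035 m and linear speed of each of clip, wedge below 0.03 m/s and height (world z) of wedge below 0.014 m and horizontal distance between wedge and parts_tray above 0.075 m); the robot touches nothing.
It fails at once if the fingers take hold of the clip while it is still on the axle (less than 12.5 mm from its seat) (contact force between the fingers and clip above 0.5 N and distance between clip and clip_seat below 0.0125 m).
It fails at once if the wedge is pressed against the rotator or its axle with more than 20 N (contact force between wedge and rotator above 20 N).
It fails at once if the wedge is forced against the clip with more than 20 N (contact force between wedge and clip above 20 N).
It fails at once if the gripper or arm bumps the rotator with more than 10 N (contact force between the arm and rotator above 10 N).
It also fails if it takes over 70 s, if anything falls off the work surface, if the arm or the gripper's body presses on something with over 40 N, if the wrist force passes 120 N, or if a joint passes its speed limit or range.

## Working session

There is one attempt and no reset: what is moved stays moved. The work goes in short steps, Python scripts to look and compute and a shell command to move; the robot and the scene stay as the last step left them, time stands still between calls to the robot, and variables do not carry over. Pictures are saved under pics/ and viewed, at most 10 in all, crops included, and the job is handed in when it is done.

```bash
mkdir -p pics; ls
python3 - <<'E'
from workcell import env
import cv2
for n in ("scene","top"):
    cv2.imwrite(f"pics/{n}0.png",env.grab_frame(n)[:,:,::-1])
    m=env.camera_model(n); print(n,{k:(v.tolist() if hasattr(v,'tolist') else v) for k,v in m.items()})
s=env.state(); print(s)
E
```

```text
pics
scene {'fx': 382.64325615467123, 'fy': 382.64325615467123, 'cx': 281.08194173423135, 'cy': 208.2622414896242, 'D': [0.013769845687692368, 0.0, 0.0, 0.0, 0.0], 'camera_from_world': [[0.459506493200464, -0.8881626610406933, 0.004568395749793495, -242.48489098053776], [0.5407917198793245, 0.2838608641298496, 0.7918126833572555, -392.5705992754614], [-0.7045552486615756, -0.36137251880652166, 0.6107469232299545, -527.6170865727827], [0.0, 0.0, 0.0, 1.0]]}
top {'fx': 488.57449419303555, 'fy': 488.57449419303555, 'cx': 279.04633194303625, 'cy': 208.6920441046515, 'D': [-0.12163727135456621, 0.0, 0.0, 0.0, 0.0], 'camera_from_world': [[0.025379965385468523, -0.9994635504466971, -0.02069948515096746, 20.712648780336565], [0.9893198497232912, 0.022138608405857886, 0.14406983362708786, -591.5514835021163], [-0.14353428963323406, -0.024134898929450335, 0.9893510066468564, -1288.4837420470328], [0.0, 0.0, 0.0, 1.0]]}
{'time_s': 0.1, 'qpos': array([ 6.72651665e+01,  1.83477961e+01,  8.97003316e+01,  1.06216375e-05,
        7.20425703e+01, -1.14629155e+00]), 'qvel': array([ 0.07101309, -0.05570719, -0.19603282,  0.0687984 , -0.07159115,
        0.01116469]), 'effort': array([ 1.78029692e-03, -4.13326406e+01, -2.32513368e+01,  7.30044139e-02,
        4.22083342e-02, -5.17222122e-05]), 'ee_pos': array([211.39270975, 534.24572191, 213.19996483]), 'ee_rot': array([-1.79909320e+02, -1.82453006e-03,  1.58411453e+02]), 'force': array([-0.05905522,  0.05191431,  0.10431451]), 'torque': array([ 0.02006346, -0.01297248, -0.02597872]), 'gripper_force': 0.0, 'gripper_width': 91.14822458937627}
```

View pics/scene0.png

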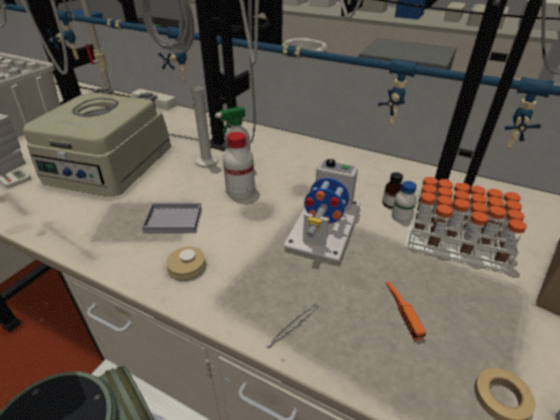

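View pics/top0.png

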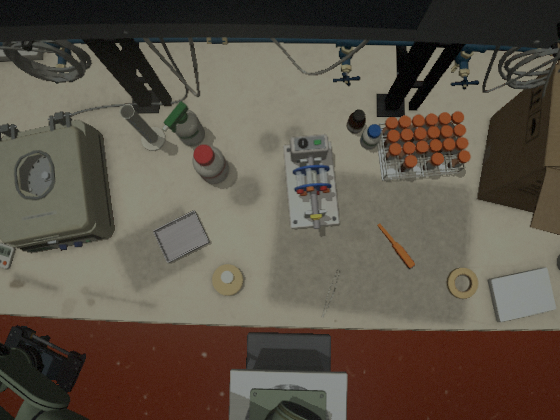

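The top view shows the clip at about (317,215), the axle's bare end at about (319,226), the wedge from toe (380,225) to heel (411,268), and the tray centred near (182,237). I'll enlarge the crops next.

```bash
cat > h.py <<'E'
import numpy as np, cv2, json
from workcell import env
def _K(m): return np.array([[m["fx"],0,m["cx"]],[0,m["fy"],m["cy"]],[0,0,1]])
def px2w(m,uv,z):
    T=np.array(m["camera_from_world"]); R=T[:3,:3]; c=-R.T@T[:3,3]
    p=cv2.undistortPoints(np.array([[uv]],float),_K(m),np.array(m["D"],float))[0,0]
    d=R.T@np.array([p[0],-p[1],-1]); return c+d*(z-c[2])/d[2]
def w2px(m,P):
    T=np.array(m["camera_from_world"]); q=(T[:3,:3]@np.atleast_2d(P).T).T+T[:3,3]
    q=q*[1,-1,-1]
    return cv2.projectPoints(q.reshape(-1,1,3),np.zeros(3),np.zeros(3),_K(m),np.array(m["D"],float))[0][:,0]
def crop(img,u0,v0,w,h,k): return cv2.resize(img[v0:v0+h,u0:u0+w],None,fx=k,fy=k,interpolation=cv2.INTER_CUBIC)
E
python3 - <<'E'
from h import *
t=cv2.imread("pics/top0.png"); s=cv2.imread("pics/scene0.png")
# left: top rotator/wedge (280..420,130..280) x4 ; 
a=crop(t,280,170,140,105,5)
cv2.imwrite("pics/c1.png",a[:, :700])
m=env.camera_model("top")
for n,uv,z in [("toe",(380,225),0),("heel",(411,268),10),("tray",(182,237),10),("axend",(319,226),90),("clip",(317,215),100)]: print(n,px2w(m,uv,z).round(1))
E
```

```text
toe [ 557.3 -248.3    0. ]
heel [ 438.5 -332.7   10. ]
tray [509.6 305.   10. ]
axend [540.7 -71.9  90. ]
clip [568.3 -65.7 100. ]
```

View pics/c1.png

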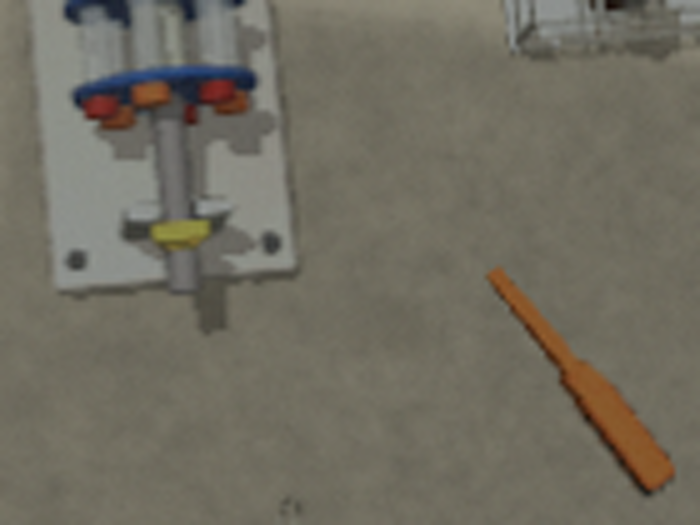

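The enlarged crop puts the wedge toe at (379,224.4) and the heel at (411,266). That gives a wedge yaw of about 35° and a length of about 146 mm, which matches the description. The axle runs nearly along world x. Next I'll move over the wedge.

```bash
python3 -m jog '{"jaw":[60,60,60,60,60,60,60,60,60,60],"slide":[[0,0,0],[0,0,0],[0,0,0],[0,0,0],[0,0,0],[0,0,0],[0,0,0],[0,0,0],[0,0,0],[0,0,0]],"spin":[1,1,1,1,1,1,1,1,1,1]}'
python3 -m jog '{"jaw":[60,60,60,60,60,60],"slide":[[0,0,0],[0,0,0],[0,0,0],[0,0,0],[0,0,0],[0,0,0]],"spin":[1,1,1,1,1,0.4]}'
```

```text
time_s: 1.1
ee_pos: [211.5, 534.4, 213.4]
ee_rot: [-180.0, 0.1, 78.1]
force: [-0.2, 0.1, 0.0]
gripper_width: 60.1
gripper_force: 0.0
time_s: 1.7
ee_pos: [211.5, 534.4, 213.4]
ee_rot: [180.0, 0.1, 35.0]
force: [0.1, 0.4, 0.3]
gripper_width: 60.3
gripper_force: 0.0
```

```bash
python3 -m jog '{"jaw":[60,60,60,60,60,60,60,60,60,60],"slide":[[-0.34,1,0],[-0.34,1,0],[-0.34,1,0],[-0.34,1,0],[-0.34,1,0],[-0.34,1,0],[-0.34,1,0],[-0.34,1,0],[-0.34,1,0],[-0.34,1,0]],"spin":[0,0,0,0,0,0,0,0,0,0]}'
python3 -m jog '{"jaw":[60,60,60,60,60,60,60,60,60,60],"slide":[[-0.34,1,0],[-0.34,1,0],[-0.34,1,0],[-0.34,1,0],[-0.34,1,0],[-0.34,1,0],[-0.34,1,0],[-0.34,1,0],[-0.34,1,0],[-0.34,1,0]],"spin":[0,0,0,0,0,0,0,0,0,0]}'
python3 -m jog '{"jaw":[60,60,60,60,60,60,60,60,60],"slide":[[-0.34,1,0],[-0.34,1,0],[-0.34,1,0],[-0.34,1,0],[-0.34,1,0],[-0.34,1,0],[-0.34,1,0],[0,0,0],[0,0,0]],"spin":[0,0,0,0,0,0,0,0,0]}'
python3 - <<'E'
from h import *
m=env.camera_model("wrist"); I=env.grab_frame("wrist"); cv2.imwrite("pics/w1.png",I[:,:,::-1])
json.dump({k:np.array(v).tolist() for k,v in m.items()},open("w1.json","w")); print(np.array(m["camera_from_world"]).round(2),m["fx"])
print(env.state()["ee_pos"],env.state()["ee_rot"])
E
```

```text
time_s: 2.7
ee_pos: [301.1, 229.4, 213.7]
ee_rot: [180.0, 0.0, 35.2]
force: [0.2, 0.4, -0.3]
gripper_width: 59.9
gripper_force: 0.0
time_s: 3.7
ee_pos: [390.8, -74.5, 213.7]
ee_rot: [-180.0, 0.0, 35.2]
force: [0.3, -0.2, 0.5]
gripper_width: 59.9
gripper_force: 0.0
time_s: 4.6
ee_pos: [453.1, -285.8, 213.1]
ee_rot: [-179.9, 0.0, 35.1]
force: [-0.2, 0.3, -0.7]
gripper_width: 59.9
gripper_force: 0.0
[[ 5.7000e-01 -8.2000e-01 -0.0000e+00 -4.9253e+02]
 [ 7.9000e-01  5.5000e-01 -2.7000e-01 -1.6749e+02]
 [ 2.2000e-01  1.5000e-01  9.6000e-01 -4.4777e+02]
 [ 0.0000e+00  0.0000e+00  0.0000e+00  1.0000e+00]] 364.5294194720355
[ 453.02738726 -285.17639569  213.36011689] [-1.79885992e+02  1.37376076e-02  3.52003496e+01]
```

View pics/w1.png

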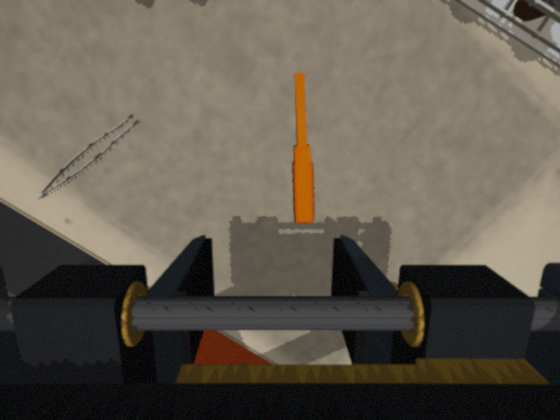

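The wrist view shows the wedge toe at (300,72), the grip shoulder at (303,146) and the heel at (304,222), almost in line with the tool x axis.

Run:
```python
from h import *
m=json.load(open("w1.json")); I=cv2.imread("pics/w1.png")
h=cv2.cvtColor(I,cv2.COLOR_BGR2HSV); M=((h[...,0]<18)&(h[...,1]>180)&(h[...,2]>120)); M[225:]=0;M[:, :250]=0;M[:,350:]=0
for v in (70,71,72,73,74,76,85,100,120,140,144,146,148,150,170,200,215,219,221,222,223,224):
    c=np.where(M[v])[0]; print(v,(c.min(),c.max()) if len(c) else None)
print(px2w(m,(299.8,72),1),"toe"); 
for uv,z in [((302,100),7),((303,146),28),((304,221),28),((304,221),0)]: print(uv,px2w(m,uv,z).round(1))
```

```text
70 None
71 None
72 None
73 (np.int64(296), np.int64(302))
74 (np.int64(295), np.int64(303))
76 (np.int64(295), np.int64(303))
85 (np.int64(296), np.int64(303))
100 (np.int64(296), np.int64(304))
120 (np.int64(297), np.int64(305))
140 (np.int64(297), np.int64(305))
144 (np.int64(297), np.int64(306))
146 (np.int64(294), np.int64(309))
148 (np.int64(294), np.int64(309))
150 (np.int64(294), np.int64(309))
170 (np.int64(294), np.int64(312))
200 (np.int64(294), np.int64(312))
215 (np.int64(295), np.int64(312))
219 (np.int64(295), np.int64(312))
221 (np.int64(296), np.int64(311))
222 (np.int64(297), np.int64(310))
223 None
224 None
[ 559.62221852 -241.94725574    1.        ] toe
(302, 100) [ 539.3 -259.     7. ]
(303, 146) [ 504.4 -283.9   28. ]
(304, 221) [ 444.1 -329.6   28. ]
(304, 221) [ 438.6 -336.5    0. ]
```

```bash
python3 -m jog '{"jaw":[60,60,60,60,60,60,60,60,60],"slide":[[0,0,0],[-0.17,1,0],[0,0,1],[0,0,1],[0,0,1],[0,0,1],[0,0,1],[0,0,1],[0,0,0]],"spin":[-0.25,0,0,0,0,0,0,0,0]}'
python3 -m jog '{"jaw":[60,60,60,40,30,15,15,15,15,15],"slide":[[0,0,0.5],[0,0,0.47],[0,0,0],[0,0,0],[0,0,0],[0,0,0],[0,0,0],[0,0,0],[0,0,0],[0,0,0]],"spin":[0,0,0,0,0,0,0,0,0,0]}' 45
```

```text
time_s: 5.55
ee_pos: [464.8, -309.7, 30.7]
ee_rot: [-179.5, 0.1, 37.3]
force: [-0.1, -0.3, 0.3]
gripper_width: 60.0
gripper_force: 0.0
time_s: 6.55
ee_pos: [467.8, -313.0, 5.0]
ee_rot: [180.0, -0.0, 37.2]
force: [-0.5, -0.3, 2.8]
gripper_width: 19.6
gripper_force: 45.0
```

```bash
python3 -m jog '{"jaw":[15,15,15,15,15,15],"slide":[[0,0,-1],[0,0,-1],[0,0,-1],[0,0,-1],[0,0,-1],[0,0,0]],"spin":[0,0,0,0,0,0]}'
python3 - <<'E'
from h import *
m=env.camera_model("top")
a=px2w(m,(316.6,228.2),85);b=px2w(m,(314.6,192),90);print(a,b,np.degrees(np.arctan2(*(b-a)[1::-1])))
# base edges: left (32/5..)
for uv in [(291.2,228),(339.2,224.2),(334.4,170)]: print(px2w(m,uv,8).round(1))
E
```

```text
time_s: 7.15
ee_pos: [469.8, -314.4, 158.9]
ee_rot: [179.5, -0.2, 37.2]
force: [0.5, -0.9, -0.9]
gripper_width: 19.9
gripper_force: 45.0
[535.34245294 -65.94294187  85.        ] [630.68503269 -59.01660898  90.        ] 4.1550555250130214
[5.425e+02 5.000e-01 8.000e+00]
[ 556.1 -132.8    8. ]
[ 710.1 -118.2    8. ]
```

```bash
python3 -m jog '{"jaw":[15,15,15,15],"slide":[[0,0,0],[0,0,0],[0,0,0],[0,0,0]],"spin":[1,1,1,1]}' >/dev/null
python3 -m jog '{"jaw":[15,15,15,15,15,15,15,15,15,15],"slide":[[-0.27,-1,0],[-0.27,-1,0],[-0.27,-1,0],[-0.27,-1,0],[-0.27,-1,0],[-0.27,-1,0],[-0.27,-1,0],[-0.27,-1,0.7],[0,0,0.8],[0,0,0]],"spin":[0,0,0,0,0,0,0,0,0,0]}'
cat > snap.py <<'E'
import sys
from h import *
tag=sys.argv[1]
s=env.state(); print(s["ee_pos"].round(2),s["ee_rot"].round(2))
for n in sys.argv[2:]:
    m=env.camera_model(n); I=env.grab_frame(n); cv2.imwrite(f"pics/{n}_{tag}.png",I[:,:,::-1])
    json.dump({k:np.array(v).tolist() for k,v in m.items()},open(f"{n}_{tag}.json","w"))
E
python3 snap.py 2 wrist top scene
python3 - <<'E'
from h import *
a=crop(cv2.imread("pics/wrist_2.png"),180,0,200,150,4)
cv2.imwrite("pics/c2.png",a)
E
```

```text
time_s: 8.55
ee_pos: [377.9, -78.4, 106.9]
ee_rot: [-179.8, 0.4, 5.3]
force: [-0.0, 0.8, -0.5]
gripper_width: 19.9
gripper_force: 45.0
[377.89 -78.38 106.94] [-179.85    0.45    5.3 ]
```

View pics/wrist_2.png

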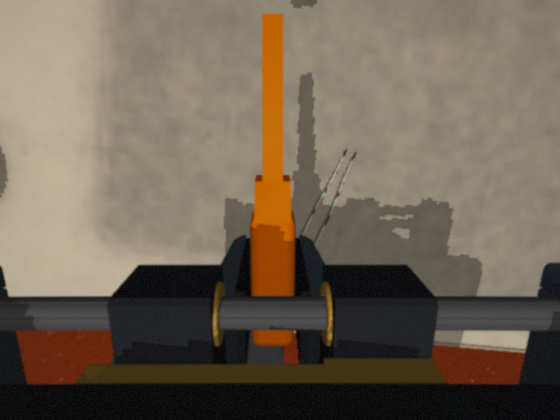

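The wrist view shows the wedge held straight, with its toe at (272,14). The axle is still outside the view, so I'll go up, forward and to one side to see the axle, the clip and the wedge together.

```bash
python3 -m jog '{"jaw":[15,15,15,15,15,15,15,15,15],"slide":[[0,0,-1],[0,0,-1],[0,0,-1],[0,0,-0.1],[1,0.7,0],[1,0.7,0],[0.6,0,0],[0,0,0],[0,0,0]],"spin":[0,0,0,0,0,0,0,0,0]}'
python3 snap.py 3 wrist
python3 - <<'E'
from h import *
a=crop(cv2.imread("pics/wrist_3.png"),130,0,200,150,4)
cv2.imwrite("pics/c3.png",a)
E
```

```text
time_s: 9.6
ee_pos: [462.1, -114.6, 202.1]
ee_rot: [-180.0, 0.1, 5.2]
force: [-0.6, 0.6, -0.9]
gripper_width: 20.1
gripper_force: 45.0
[ 462.07 -114.63  202.06] [-1.7995e+02  1.3000e-01  5.1900e+00]
```

View pics/c3.png

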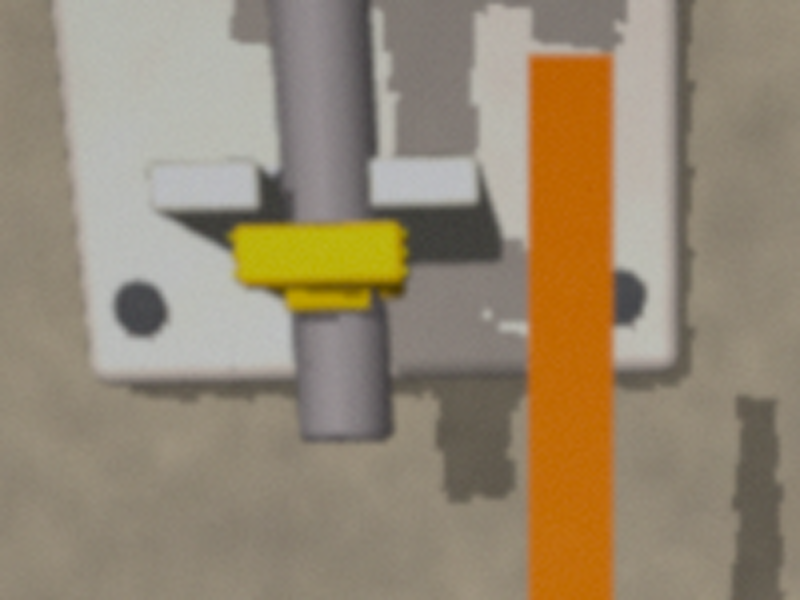

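In the enlarged wrist view the axle's bare end is centred at crop (346,436), the axle further back at (325,130), the clip block spans x from 233 to 407 with its lip front at (328,308), and the wedge toe is at (570,56).

Run:
```python
from h import *
m=json.load(open("wrist_3.json"))
f=lambda u,v:(130+u/4-.375,v/4-.375)
toe=px2w(m,f(570,55),198.7)
tcp=np.array([462.07,-114.63]); 
a=np.radians(5.2); ex=np.array([np.cos(a),np.sin(a)]);ey=np.array([-ex[1],ex[0]])
rel=lambda p:((p[:2]-tcp)@ex,(p[:2]-tcp)@ey)
print("toe rel",rel(toe), "mid blade",rel(px2w(m,f(570.5,400),210)))
for h in (0,3,6):
    e=px2w(m,f(346.5,430),82+h); b=px2w(m,f(325,130),82+h)
    L=px2w(m,f(233,255),99.5+h);R=px2w(m,f(407,258),99.5+h)
    print(h,"end",e.round(1),rel(e),"back",rel(b),"yaw",np.degrees(np.arctan2(*(b-e)[1::-1])),"clip",rel((L+R)/2),np.linalg.norm(R-L), "axw",np.linalg.norm(px2w(m,f(302,430),81+h)-px2w(m,f(391,430),81+h)))
    up=px2w(m,f(205,170),100+h);print("  upright y",rel(px2w(m,f(150,185),100+h)),rel(px2w(m,f(478,180),100+h)))
```

```text
toe rel (np.float64(115.40374825097429), np.float64(0.5270420961830435)) mid blade (np.float64(79.85916367691954), np.float64(0.5112965202391626))
0 end [535.6 -64.1  82. ] (np.float64(77.76877776014126), np.float64(43.6619302990712)) back (np.float64(129.8987854316366), np.float64(45.217659502759744)) yaw 6.909385308673287 clip (np.float64(106.62697941927792), np.float64(44.36566476968039)) 30.322543404955923 axw 17.10232467794061
  upright y (np.float64(117.96067561247015), np.float64(72.91861893603676)) (np.float64(118.7414373673329), np.float64(16.54180695778777))
3 end [535.6 -64.5  85. ] (np.float64(77.74645603013647), np.float64(43.214333052963966)) back (np.float64(129.3394146271875), np.float64(44.75403496323275)) yaw 6.9093853086733175 clip (np.float64(106.28692131046796), np.float64(43.88173553573579)) 29.990183866928536 axw 16.926737619884857
  upright y (np.float64(117.4955413422669), np.float64(72.12026786107232)) (np.float64(118.26772965645611), np.float64(16.362522134272282))
6 end [535.6 -65.   88. ] (np.float64(77.72413430013167), np.float64(42.766735806856765)) back (np.float64(128.78004382273852), np.float64(44.29041042370572)) yaw 6.909385308673285 clip (np.float64(105.946863201658), np.float64(43.3978063017912)) 29.657824328901135 axw 16.751150561829103
  upright y (np.float64(117.03040707206367), np.float64(71.32191678610788)) (np.float64(117.79402194557932), np.float64(16.183237310756805))
```

```bash
python3 -m jog '{"jaw":[15,15,15,15,15,15,15,15],"slide":[[0,0,0],[-0.43,-0.68,0],[-0.43,-0.68,0],[0,0,1],[0,0,1],[0,0,1],[0,0,0],[0,0,0]],"spin":[-0.2,0,0,0,0,0,0,0]}'
python3 snap.py 4 wrist
python3 - <<'E'
from h import *
a=crop(cv2.imread("pics/wrist_4.png"),220,0,100,75,8)
cv2.imwrite("pics/c4.png",a)
E
```

```text
time_s: 10.45
ee_pos: [432.2, -77.0, 113.4]
ee_rot: [-180.0, -0.0, 6.8]
force: [0.1, 0.2, -0.2]
gripper_width: 19.7
gripper_force: 45.0
[432.23 -77.03 113.42] [-1.80e+02 -1.00e-02  6.84e+00]
```

View pics/c4.png

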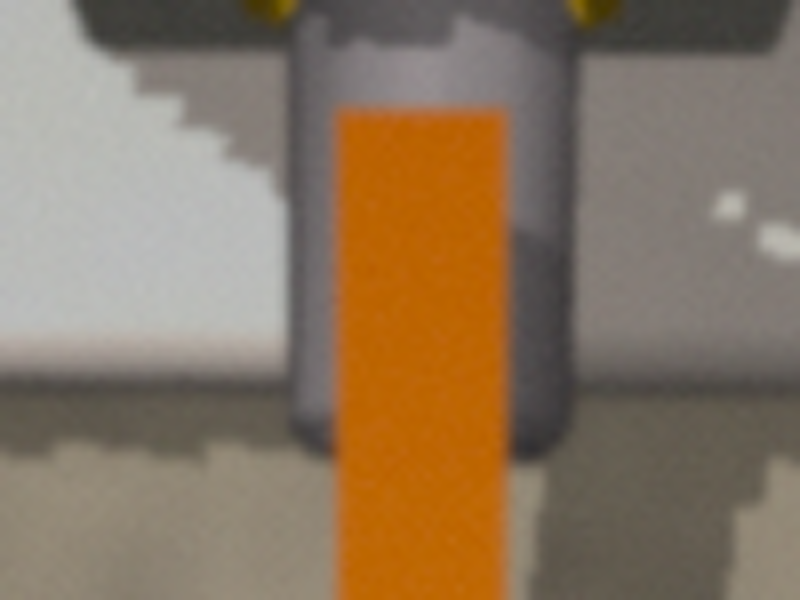

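The view shows the blade (337–508) centred on the axle (292–575) once parallax is allowed for, and parallel to it. The toe is at row 108 and the axle end at row 455.

Run:
```python
from h import *
m=json.load(open("wrist_4.json"))
f=lambda u,v:(220+u/8-.44,v/8-.44)
tcp=np.array([432.23,-77.03]);a=np.radians(6.84);ex=np.array([np.cos(a),np.sin(a)]);ey=np.array([-ex[1],ex[0]])
rel=lambda p:np.round(((p[:2]-tcp)@ex,(p[:2]-tcp)@ey),2)
print("toe",rel(px2w(m,f(422.5,106),110.2)))
for h in(0,2,4): print(h,"end",rel(px2w(m,f(433,455),82+h)),rel(px2w(m,f(433,455),89+h)),"ctr",rel(px2w(m,f(434,80),82+h)), "w",np.linalg.norm(px2w(m,f(292,250),82+h)-px2w(m,f(575,250),82+h)))
```

```text
toe [115.66   0.49]
0 end [102.12  -0.14] [101.19  -0.13] ctr [123.64  -0.21] w 17.867635033806245
2 end [101.86  -0.14] [100.93  -0.12] ctr [123.16  -0.21] w 17.691361628946463
4 end [101.59  -0.13] [100.66  -0.11] ctr [122.68  -0.2 ] w 17.515088224086682
```

```bash
python3 -m jog '{"jaw":[15,15,15,15],"slide":[[0,0.02,0.3],[0,0,0.1],[0,0,0],[0,0,0]],"spin":[0,0,0,0]}'
for i in 1 ; do python3 -m jog '{"jaw":[15,15,15],"slide":[[0,0,0.04],[0,0,0],[0,0,0]],"spin":[0,0,0]}'; done
python3 -m jog '{"jaw":[15,15,15],"slide":[[0,0,0.04],[0,0,0],[0,0,0]],"spin":[0,0,0]}'
```

```text
time_s: 10.9
ee_pos: [432.6, -77.7, 101.0]
ee_rot: [180.0, -0.0, 6.8]
force: [0.7, 0.3, -1.2]
gripper_width: 19.8
gripper_force: 45.0
time_s: 11.2
ee_pos: [432.5, -77.6, 99.7]
ee_rot: [-180.0, -0.0, 6.8]
force: [0.9, 0.0, 0.1]
gripper_width: 19.7
gripper_force: 45.0
time_s: 11.5
ee_pos: [432.4, -77.6, 98.4]
ee_rot: [-180.0, 0.0, 6.8]
force: [0.2, -0.4, -0.9]
gripper_width: 19.8
gripper_force: 45.0
```

```bash
python3 -m jog '{"jaw":[15,15,15],"slide":[[0,0,0.02],[0,0,0],[0,0,0]],"spin":[0,0,0]}' | grep -E "pos|force: \["
python3 -m jog '{"jaw":[15,15,15],"slide":[[0,0,0.02],[0,0,0],[0,0,0]],"spin":[0,0,0]}'| grep -E "pos|force: \["
```

```text
ee_pos: [432.5, -77.7, 97.9]
force: [0.1, -0.2, -0.6]
ee_pos: [432.6, -77.7, 97.6]
force: [-2.0, -0.6, 3.6]
```

```bash
python3 -m jog '{"jaw":[15,15,15],"slide":[[0,0,0.02],[0,0,0],[0,0,0]],"spin":[0,0,0]}' | grep -E "pos|force: \["
```

```text
ee_pos: [432.5, -77.7, 97.0]
force: [-3.5, 0.6, 6.3]
```

```bash
python3 -m jog '{"jaw":[15,15,15,15,15,15,15,15,15],"slide":[[0,0,-0.03],[0,0,0],[0.05,0,0],[0.05,0,0],[0.05,0,0],[0.05,0,0],[0.05,0,0],[0,0,0],[0,0,0]],"spin":[0,0,0,0,0,0,0,0,0]}' | grep -E "pos|rot|force: \["
python3 -m jog '{"jaw":[15,15,15,15,15,15,15,15],"slide":[[0.05,0,0],[0.05,0,0],[0.05,0,0],[0.05,0,0],[0.05,0,0],[0.05,0,0],[0,0,0],[0,0,0]],"spin":[0,0,0,0,0,0,0,0]}' | grep -E "pos|rot|force: \["
python3 snap.py 5 wrist scene
python3 - <<'E'
from h import *
a=crop(cv2.imread("pics/wrist_5.png"),220,0,100,75,5)
b=crop(cv2.imread("pics/scene_5.png"),280,150,80,75,5)
cv2.imwrite("pics/c5.png",np.hstack([a[:,100:],b]))
E
```

```text
ee_pos: [440.3, -76.7, 97.5]
ee_rot: [-180.0, -0.0, 6.8]
force: [1.3, -0.0, -0.4]
ee_pos: [448.9, -75.7, 97.5]
ee_rot: [-180.0, -0.0, 6.8]
force: [-0.9, 0.5, 0.4]
[448.85 -75.65  97.54] [-179.99   -0.      6.81]
```

View pics/c5.png

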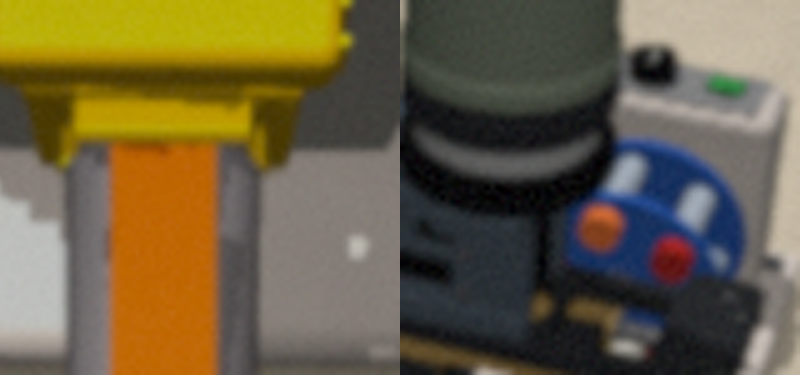

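The wedge is centred under the lip: the blade centre is at 164 and the axle centre at 163. There is no resistance yet.

```bash
python3 -m jog '{"jaw":[15,15,15,15],"slide":[[0.04,0,0],[0.04,0,0],[0.04,0,0],[0,0,0]],"spin":[0,0,0,0]}' | grep -E "pos|rot|force: \["
python3 -m jog '{"jaw":[15,15,15,15],"slide":[[0.04,0,0],[0.04,0,0],[0.04,0,0],[0,0,0]],"spin":[0,0,0,0]}' | grep -E "pos|rot|force: \["
```

```text
ee_pos: [450.4, -75.3, 97.6]
ee_rot: [-180.0, 0.2, 6.8]
force: [-7.6, -1.1, 6.9]
ee_pos: [453.1, -74.8, 97.5]
ee_rot: [-179.9, 0.3, 6.8]
force: [-9.4, -1.3, 8.3]
```

```bash
python3 -m jog '{"jaw":[15,15,15,15],"slide":[[0.04,0,0],[0.04,0,0],[0.04,0,0],[0,0,0]],"spin":[0,0,0,0]}' | grep -E "pos|rot|force: \["
python3 -m jog '{"jaw":[15,15,15,15],"slide":[[0.04,0,0],[0.04,0,0],[0.04,0,0],[0,0,0]],"spin":[0,0,0,0]}' | grep -E "pos|rot|force: \["
```

```text
ee_pos: [456.1, -74.3, 97.4]
ee_rot: [-179.9, 0.4, 6.8]
force: [-10.7, -1.4, 9.5]
ee_pos: [459.5, -73.9, 97.4]
ee_rot: [-179.9, 0.4, 6.8]
force: [-11.0, -1.2, 9.3]
```

```bash
python3 -m jog '{"jaw":[15,15,15],"slide":[[0,0,-0.03],[0,0,0],[0,0,0]],"spin":[0,0,0]}' | grep -E "pos|rot|force: \["
```

```text
ee_pos: [459.6, -73.9, 97.6]
ee_rot: [-179.9, 0.4, 6.8]
force: [-8.8, -0.4, 3.5]
```

```bash
python3 -m jog '{"jaw":[15,15,15,15],"slide":[[0,0,-0.02],[0.04,0,0],[0.04,0,0],[0,0,0]],"spin":[0,0,0,0]}' | grep -E "pos|rot|force: \["
python3 -m jog '{"jaw":[15,15,15,15],"slide":[[0.04,0,0],[0.04,0,0],[0.0,0,0],[0,0,0]],"spin":[0,0,0,0]}' | grep -E "pos|rot|force: \["
```

```text
ee_pos: [462.2, -73.4, 97.8]
ee_rot: [-179.9, 0.4, 6.8]
force: [-5.7, -0.3, -0.4]
ee_pos: [464.9, -73.2, 97.8]
ee_rot: [-179.9, 0.4, 6.8]
force: [-6.1, -0.5, -0.1]
```

```bash
python3 -m jog '{"jaw":[15,15,15,15,15],"slide":[[0.05,0,0],[0.05,0,0],[0.05,0,0],[0,0,0],[0,0,0]],"spin":[0,0,0,0,0]}' | grep -E "pos|rot|force: \["
python3 -m jog '{"jaw":[15,15,15,15,15],"slide":[[0.05,0,0],[0.05,0,0],[0.05,0,0],[0,0,0],[0,0,0]],"spin":[0,0,0,0,0]}' | grep -E "pos|rot|force: \["
```

```text
ee_pos: [470.2, -72.6, 97.9]
ee_rot: [-179.9, 0.3, 6.8]
force: [-4.1, -0.8, -4.6]
ee_pos: [478.6, -72.5, 99.8]
ee_rot: [180.0, -0.2, 6.8]
force: [0.0, 0.2, -0.4]
```

```bash
python3 -m jog '{"jaw":[15,15,15,15,15],"slide":[[0.05,0,0],[0.05,0,0],[0.05,0,0],[0,0,0],[0,0,0]],"spin":[0,0,0,0,0]}' | grep -E "pos|rot|force: \["
python3 -m jog '{"jaw":[15,15,15,15,15],"slide":[[0.05,0,0],[0.05,0,0],[0.05,0,0],[0,0,0],[0,0,0]],"spin":[0,0,0,0,0]}' | grep -E "pos|rot|force: \["
```

```text
ee_pos: [481.4, -71.8, 99.0]
ee_rot: [-180.0, -0.0, 6.8]
force: [-0.3, 0.0, -0.4]
ee_pos: [485.8, -71.2, 99.0]
ee_rot: [-180.0, 0.0, 6.8]
force: [0.1, 0.9, -2.3]
```

```bash
python3 snap.py 6 wrist
python3 - <<'E'
from h import *
cv2.imwrite("pics/c6.png",crop(cv2.imread("pics/wrist_6.png"),200,0,140,105,5))
E
```

```text
[485.79 -71.25  98.98] [-1.7999e+02  1.0000e-02  6.8100e+00]
```

View pics/c6.png

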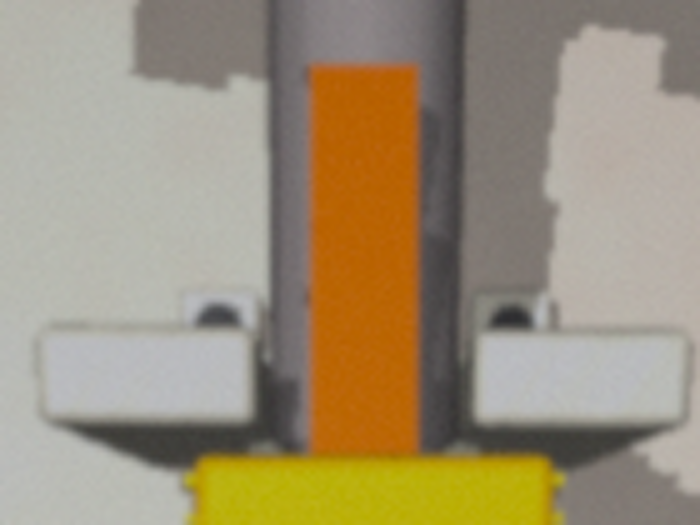

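```bash
python3 -m jog '{"jaw":[15,15,15,15,15,15,15,15,15,15],"slide":[[0,0,0.02],[-0.1,0,0],[-0.1,0,0],[-0.1,0,0],[-0.1,0,0],[-0.1,0,0],[-0.1,0,0],[-0.1,0,0],[-0.1,0,0],[0,0,0]],"spin":[0,0,0,0,0,0,0,0,0,0]}' | grep -E "pos|rot|force: \["
python3 snap.py 7 wrist
python3 - <<'E'
from h import *
cv2.imwrite("pics/c7.png",crop(cv2.imread("pics/wrist_7.png"),200,0,140,105,5))
E
```

```text
ee_pos: [461.4, -74.1, 98.4]
ee_rot: [-180.0, 0.0, 6.8]
force: [0.1, 0.7, -1.5]
[461.45 -74.12  98.42] [-1.7999e+02  2.0000e-02  6.8000e+00]
```

View pics/c7.png

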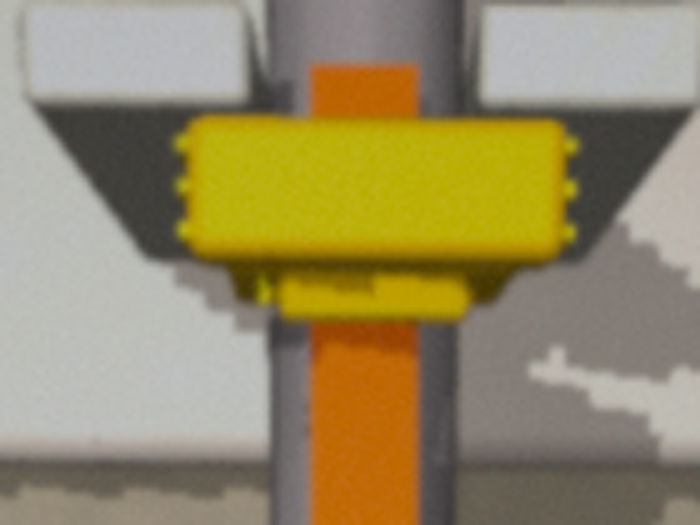

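The clip stands free in the loose position, still just in front of the upright. Its block spans crop x 190–565 and y 118–255. I have used all my picture views, so I'll continue with image code only. Next I'll withdraw the wedge.

```bash
python3 -m jog '{"jaw":[15,15,15,15,15,15,15,15,15,15],"slide":[[-0.1,0,0],[-0.1,0,0],[-0.1,0,0],[-0.1,0,0],[-0.1,0,0],[-0.1,0,0],[-0.1,0,0],[-0.1,0,0],[-0.3,0,0],[-1,0,0]],"spin":[0,0,0,0,0,0,0,0,0,0]}' | grep -E "pos|rot|force: \["
python3 -m jog '{"jaw":[15,15,15,15,15,15,15,15,15],"slide":[[0,1,0],[0,1,0],[0,1,0],[0,1,0],[0,1,0],[0,1,0],[0,0,1],[0,0,1],[0,0,0]],"spin":[0,0,0,0,0,0,0,0,0]}' | grep -E "pos|rot|force: \["
python3 snap.py 8 top scene
```

```text
ee_pos: [401.1, -81.9, 98.7]
ee_rot: [179.9, -0.2, 6.9]
force: [-0.6, 0.5, -0.7]
ee_pos: [417.4, -258.7, 35.4]
ee_rot: [-179.7, 0.4, 6.8]
force: [-0.0, 0.2, -0.8]
[ 417.42 -258.68   35.39] [-179.67    0.39    6.78]
```

```bash
python3 -m jog '{"jaw":[15,15,15,15,15],"slide":[[0,0,0.6],[0,0,0.3],[0,0,0.06],[0,0,0],[0,0,0]],"spin":[0,0,0,0,0]}' | grep -E "pos|rot|force: \["
python3 -m jog '{"jaw":[15,15,24,40,70,70,70,70],"slide":[[0,0,0.04],[0,0,0],[0,0,0],[0,0,0],[0,0,0],[0,0,0],[0,0,-1],[0,0,-1]],"spin":[0,0,0,0,0,0,0,0]}' | grep -E "pos|rot|force: \["
python3 - <<'E'
from h import *
for n in ("scene","top"):
    m=json.load(open(f"{n}_8.json")); h=cv2.cvtColor(cv2.imread(f"pics/{n}_8.png"),cv2.COLOR_BGR2HSV)
    M=((h[...,0]>22)&(h[...,0]<35)&(h[...,1]>150)&(h[...,2]>80)).astype(np.uint8)
    k,l,st,c=cv2.connectedComponentsWithStats(M)
    for i in range(1,k):
        if st[i,4]>8: print(n,st[i],c[i].round(1),px2w(m,c[i],112).round(1))
E
```

```text
ee_pos: [421.3, -260.6, 10.4]
ee_rot: [179.9, -0.1, 6.8]
force: [0.2, 1.4, -1.2]
ee_pos: [420.1, -259.9, 68.4]
ee_rot: [-179.9, 0.1, 6.8]
force: [1.4, -0.9, 0.3]
scene [310 213  11   4  19] [314.5 214.6] [568.2 -60.7 112. ]
```

```bash
python3 -m jog '{"jaw":[70,70,70,70,70,70,70,70,70,70],"slide":[[0,0,-1],[0,0,-1],[0,0,-1],[0,0,-1],[0.45,-1,-0.4],[0.45,-1,0],[0.45,-1,0],[0.45,-1,0],[0.45,-1,0],[0.45,-1,0]],"spin":[0,0,0,0,0,0,0,0,0,0]}' | grep -E "pos|rot|force: \["
python3 -m jog '{"jaw":[70,70],"slide":[[0,0,0],[0,0,0]],"spin":[0,0]}' | grep -E "pos"
python3 snap.py 9 wrist top scene
cat > yel.py <<'E'
import sys
from h import *
for n in sys.argv[2:]:
    m=json.load(open(f"{n}_{sys.argv[1]}.json")); h=cv2.cvtColor(cv2.imread(f"pics/{n}_{sys.argv[1]}.png"),cv2.COLOR_BGR2HSV)
    M=((h[...,0]>22)&(h[...,0]<36)&(h[...,1]>130)&(h[...,2]>70)).astype(np.uint8)
    k,l,st,c=cv2.connectedComponentsWithStats(M)
    for i in range(1,k):
        if st[i,4]>12: print(n,st[i],c[i].round(1),px2w(m,c[i],115).round(1),[px2w(m,p,118).round(1)[:2] for p in cv2.boxPoints(cv2.minAreaRect(np.argwhere(l==i)[:,::-1].astype(np.float32)))])
    O=((h[...,0]<18)&(h[...,1]>180)&(h[...,2]>110)).astype(np.uint8)
    k,l,st,c=cv2.connectedComponentsWithStats(O)
    for i in range(1,k):
        if st[i,4]>150: print(n,"orange",st[i],c[i].round(1),px2w(m,c[i],10).round(1))
E
python3 yel.py 9 wrist top scene
```

```text
ee_pos: [479.9, -70.7, 200.5]
ee_rot: [-180.0, -0.0, 6.8]
force: [-0.1, -1.3, -0.4]
ee_pos: [479.7, -71.7, 200.3]
[479.69 -71.72 200.33] [1.7998e+02 3.0000e-02 6.9100e+00]
wrist [252  90  46  22 803] [274.3  99. ] [562.1 -62.5 115. ] [array([552.6, -48.6]), array([565.8, -47.2]), array([569.3, -76.6]), array([556.2, -78.5])]
wrist orange [ 441  154   20  111 1314] [451.2 216.8] [ 471.6 -257.4   10. ]
scene [310 214  11   5  21] [315.  215.4] [562.5 -64.3 115. ] [array([548.3, -57.5]), array([559.9, -53.6]), array([565.5, -74.9]), array([553.9, -78.6])]
scene orange [422 178  15  26 282] [428.8 190.5] [ 941.  -259.4   10. ]
scene orange [437 179  15  38 416] [444.3 197.9] [ 924.1 -304.    10. ]
scene orange [455 183  14  28 309] [461.6 196.3] [ 953.9 -345.4   10. ]
scene orange [472 187  15  37 427] [478.7 205.5] [ 930.5 -391.5   10. ]
scene orange [489 190  16  28 312] [495.7 203.4] [ 962.  -431.5   10. ]
scene orange [506 193  19  39 452] [514.5 212.1] [ 943.2 -477.6   10. ]
scene orange [372 291  15  52 338] [380.  322.9] [ 439.8 -259.6   10. ]
```

```bash
python3 -m jog '{"jaw":[70,70,70,70,70,70,70,70],"slide":[[0.92,0.01,0],[0.92,0,0],[0.92,0.01,0],[0,0,0.9],[0,0,0.9],[0,0,0.9],[0,0,0.3],[0,0,0]],"spin":[0,0,0,0,0,0,0,0]}' | grep -E "pos|rot|force: \["
python3 -m jog '{"jaw":[70,70],"slide":[[0,0,0],[0,0,0]],"spin":[0,0]}' | grep -E "pos|rot|force: \["
```

```text
ee_pos: [561.2, -63.5, 109.3]
ee_rot: [-180.0, 0.2, 6.7]
force: [0.1, -0.2, 0.0]
ee_pos: [563.2, -63.2, 112.0]
ee_rot: [180.0, -0.2, 6.8]
force: [0.7, -0.9, -0.6]
```

```bash
python3 -m jog '{"jaw":[70,70,70],"slide":[[0,0,0.08],[0,0,0],[0,0,0]],"spin":[0,0,0]}' | grep -E "pos|rot|force: \["
python3 -m jog '{"jaw":[50,40,34,25,25,25,25,25],"slide":[[0,0,0],[0,0,0],[0,0,0],[0,0,0],[0,0,0],[0,0,0],[0,0,0],[0,0,0]],"spin":[0,0,0,0,0,0,0,0]}' 10
```

```text
ee_pos: [562.2, -62.7, 108.4]
ee_rot: [180.0, -0.0, 6.8]
force: [-0.7, 0.4, 0.2]
time_s: 26.75
ee_pos: [562.1, -62.7, 108.0]
ee_rot: [-180.0, 0.0, 6.8]
force: [-0.1, -0.5, -0.8]
gripper_width: 28.9
gripper_force: 10.0
```

```bash
python3 -m jog '{"jaw":[25,25,25,25,25,25,25,25,25],"slide":[[0,0,-0.1],[0,0,-0.2],[0,0,-0.3],[0,0,-0.5],[0,0,-0.7],[0,0,-0.8],[0,0,-0.4],[0,0,0],[0,0,0]],"spin":[0,0,0,0,0,0,0,0,0]}' | grep -vE "time"
python3 - <<'E'
from h import *
m=env.camera_model("top")
h=cv2.imread("pics/top0.png"); 
p=[px2w(m,c,20) for c in [(154,236),(193,212),(209,243),(169,262)]]
print(np.round(p,1),np.mean(p,0).round(1),px2w(m,(205,157),170))
E
python3 snap.py 10 top scene; python3 yel.py 10 top scene | grep -v orange
```

```text
ee_pos: [561.7, -62.7, 197.6]
ee_rot: [-180.0, 0.0, 6.8]
force: [-0.8, -0.7, -1.1]
gripper_width: 28.5
gripper_force: 10.0
[[509.5 382.2  20. ]
 [579.5 275.3  20. ]
 [494.2 226.4  20. ]
 [438.6 335.7  20. ]] [505.5 304.9  20. ] [699.89672083 221.68117439 170.        ]
[561.7  -62.71 197.63] [-1.7999e+02  4.0000e-02  6.8100e+00]
```

```bash
python3 -m jog '{"jaw":[25,25,25,25,25,25,25,25,25,25],"slide":[[-0.03,-0.5,0],[-0.03,-0.9,0],[-0.03,-1,0],[-0.03,-1,0],[-0.03,-1,0],[-0.03,-1,0],[-0.03,-1,0],[-0.03,-1,0],[-0.03,-1,0],[-0.03,-1,0]],"spin":[0,0,0,0,0,0,0,0,0,0]}' | grep -vE "time"
python3 -m jog '{"jaw":[25,25,25,25,25,25,25,25,25,25],"slide":[[-0.03,-1,0],[-0.03,-1,0],[-0.05,-0.7,0],[0,-0.29,0],[0,0,0],[0,0,0],[0,0,0],[0,0,0.9],[0,0,0.9],[0,0,0]],"spin":[0,0,0,0,-1,-1,-1,-0.3,0,0]}' | grep -vE "time"
python3 snap.py 11 wrist
python3 - <<'E'
from h import *
# tray corner check in the wrist view: predicted rim corners vs dark-steel mask box
m=json.load(open("wrist_11.json"))
P=[[509.5,382.2,20],[579.5,275.3,20],[494.2,226.4,20],[438.6,335.7,20]]
print(w2px(m,P).round(0).tolist())
g=cv2.imread("pics/wrist_11.png"); 
for v in (60,100,140): print(v,cv2.cvtColor(g,cv2.COLOR_BGR2GRAY)[v,::14].tolist())
E
```

```text
ee_pos: [518.3, 218.1, 197.3]
ee_rot: [-180.0, 0.1, 6.8]
force: [0.0, 0.2, -0.4]
gripper_width: 28.8
gripper_force: 10.0
ee_pos: [503.0, 303.1, 140.2]
ee_rot: [-180.0, 0.5, 33.2]
force: [-0.3, 0.8, -0.8]
gripper_width: 28.3
gripper_force: 10.0
[503.02 303.1  140.18] [-179.98    0.53   33.19]
[[194.0, 145.0], [357.0, 145.0], [343.0, 260.0], [200.0, 246.0]]
60 [140, 136, 128, 127, 135, 143, 148, 148, 151, 151, 152, 156, 157, 159, 157, 159, 157, 158, 160, 160, 156, 156, 158, 159, 161, 159, 161, 160, 161, 155, 152, 146, 67, 63, 59, 56, 37, 49, 33, 55]
100 [154, 155, 152, 144, 120, 116, 120, 126, 126, 123, 122, 124, 125, 130, 126, 126, 128, 123, 132, 129, 129, 135, 129, 140, 154, 155, 158, 162, 161, 158, 157, 155, 144, 96, 92, 92, 94, 96, 97, 100]
140 [157, 156, 150, 150, 133, 124, 126, 121, 123, 123, 117, 121, 125, 124, 122, 135, 133, 135, 135, 132, 118, 93, 86, 89, 123, 127, 162, 163, 159, 161, 164, 163, 158, 157, 152, 145, 128, 127, 126, 124]
```

```bash
python3 -m jog '{"jaw":[25,25,25,25,25,25,25],"slide":[[0.1,0,1],[0,0,1],[0,0,1],[0,0,0.6],[0,0,0.22],[0,0,0],[0,0,0]],"spin":[0,0,0,0,0,0,0]}' | grep -vE "time"
python3 -m jog '{"jaw":[32,40,50,60,60,60,60,60,60],"slide":[[0,0,0],[0,0,0],[0,0,0],[0,0,0],[0,0,0],[0,0,-0.5],[0,0,-1],[0,0,-1],[0,0,-1]],"spin":[0,0,0,0,0,0,0,0,0]}' 
python3 -m jog '{"jaw":[60,60,60,60,60],"slide":[[-1,0,-1],[-1,0,-1],[-1,0,0],[0,0,0],[0,0,0]],"spin":[0,0,0,0,0]}' | grep pos
python3 snap.py 12 top scene wrist; python3 yel.py 12 wrist top scene
python3 - <<'E'
from h import *
for n in("wrist","top"):
    m=json.load(open(f"{n}_12.json"));print(n,w2px(m,[[509.5,382.2,20],[579.5,275.3,20],[494.2,226.4,20],[438.6,335.7,20]]).round(0).tolist())
E
```

```text
ee_pos: [509.5, 307.1, 31.1]
ee_rot: [180.0, -0.2, 33.2]
force: [0.6, 0.0, 0.1]
gripper_width: 28.5
gripper_force: 10.0
time_s: 31.4
ee_pos: [508.1, 306.4, 135.4]
ee_rot: [-180.0, 0.0, 33.2]
force: [0.2, 0.3, 0.4]
gripper_width: 59.8
gripper_force: 0.0
ee_pos: [433.0, 257.2, 194.8]
[433.02 257.2  194.81] [-1.800e+02 -8.000e-02  3.321e+01]
wrist [255  86  34  17 467] [271.7  92.7] [505.8 306.5 115. ] [array([503.2, 317.6]), array([514.8, 299.9]), array([506.6, 294.5]), array([494.9, 312.4])]
top [175 233   9   7  24] [178.9 236. ] [503.6 289.7 115. ] [array([499.7, 300.2]), array([512.7, 279.7]), array([506.8, 275.7]), array([493.7, 296.2])]
scene [167 210   8   3  15] [171.2 210.9] [430.5 221.9 115. ] [array([425.9, 229. ]), array([433. , 215.5]), array([427.4, 210.9]), array([420.4, 224.3])]
scene orange [422 178  15  26 283] [428.9 190.4] [ 941.5 -259.5   10. ]
scene orange [437 179  15  38 421] [444.5 198. ] [ 923.8 -304.5   10. ]
scene orange [455 183  14  28 308] [461.6 196.2] [ 954.6 -345.3   10. ]
scene orange [472 187  15  37 420] [478.7 205.3] [ 931.6 -391.5   10. ]
scene orange [489 190  16  28 310] [495.8 203.5] [ 961.8 -431.7   10. ]
scene orange [506 193  19  39 443] [514.6 212. ] [ 943.7 -477.7   10. ]
scene orange [372 291  15  52 344] [380.  322.8] [ 440.1 -259.6   10. ]
wrist [[201.0, 44.0], [348.0, 44.0], [336.0, 157.0], [206.0, 143.0]]
top [[154.0, 236.0], [193.0, 212.0], [209.0, 243.0], [169.0, 262.0]]
```

Run:
```python
from h import *
for z in (15,30): print(z,[px2w(json.load(open(f"{n}_12.json")),c,z).round(0)[:2] for n,c in (("wrist",(271.7,92.7)),("top",(178.9,236)),("scene",(171.2,210.9)))])
s=env.state(); print(s["time_s"],s["force"].round(1))
print(env.job_done())
```

```text
15 [array([509., 309.]), array([512., 313.]), array([523., 321.])]
30 [array([509., 309.]), array([511., 309.]), array([509., 306.])]
32.05 [-0.1 -0.6 -0.3]
the job is handed in; nothing more can be done
None
```

The wedge lifted the clip off the axle; the clip now sits near the middle of the parts tray and the wedge lies on the bench. I handed the job in at 32 s, but no verdict came back, and the final positions come from image measurements because my picture views were used up.

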